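# Cure a resin plaque with the guarded hold-to-run button

### The job

Lay the wooden plaque with the amber inlay flat and centred on the curing station's green pad, squarely between the two black stops, and let go of it. Then take the stylus out of its wooden block, reach its steel tip down through the yellow-ringed hole and press the recessed red button all the way down with it, never with the gripper and never before the plaque is in place. Finish while still gripping the stylus and holding the button down; leave the other plaques and the craft materials where they are.

Things in the scene. Friction and masses are not known exactly. Their poses are not given: they have to be found in the camera images.
- amber_center (a point): The plaque to cure: wooden block 60 x 40 x 18 mm with an amber-orange inlay on top, about 35 g, lying flat on the cork board. This point is its centre (9 mm above its underside); its x axis runs along the 60 mm side, z is up.
- console: Fixed white curing station, 160 mm in x, 300 mm in y, its flat top 30 mm above the table. Origin at the centre of its underside. Near its +y end stands a black LED panel (100 mm in x, 14 mm thick, from y = 131 mm, its top 115 mm above the table).
- stage (a point): Centre of the green pad (40 x 60 mm, the plaque's size), on the surface the plaque lies on, 36 mm above the table; 35 mm to +y of the station's middle, same axes. The pad is on an aluminium plate 75 mm in x, 96 in y, 6 mm thick. Its y axis runs from stop to stop: the plaque's 60 mm side goes along y. The 2 black stops are 10 mm high, 68 mm apart, centred on this point; the x sides are open.
- port (a point): Centre of the mouth of the round hole (diameter 18 mm, vertical, yellow ring around it) in the top of the grey guard tower (64 x 64 mm, its top 70 mm above the table) on the curing station. Its axes are those of stage and it lies 125 mm to -y of it. The red button's top (diameter 15 mm) lies 25 mm below this point, on the hole's axis.
- button (a joint): Travel of the red button, 0 = up, 0.006 m = fully down against its stop. Moves straight down; a spring resists with about 2 N at first and 5 N when fully down. It springs back when let go.
- stylus_grip (a point): Centre of the red square handle of the stylus (16 x 16 mm, 56 mm tall, about 60 g in all). It stands upright, tip down, in the block, the handle resting on the block's top, so this point is 92 mm above the table; z is up, x and y are square to the handle's flat sides. Below the handle is a steel shaft, 8 mm in diameter, 60 mm long, loose in the block's 10 mm hole.
- stylus_tip (a point): Lower end of the stylus's steel shaft, 88 mm below the handle's centre along the stylus.
- board: Fixed cork board 280 x 150 mm, 8 mm thick, on which the three plaques lie. Origin at the centre of its underside.
- block: Fixed dark wooden block, 60 x 60 x 64 mm, that holds the stylus. Origin at the centre of its underside.
- green_center (a point): Bystander: plaque of the same size with a green inlay; its centre.
- blue_center (a point): Bystander: plaque of the same size with a blue inlay; its centre.
- cone_plain: Bystander: brown pine cone standing upright, 46 mm across, 63 mm tall; origin under its centre.
- cone_white: Bystander: pine cone with white-painted scales, standing, 46 mm across, 63 mm tall; origin under its centre.
- foam: Bystander: green floral-foam brick 75 x 110 x 50 mm; origin under its centre.
- carton: Bystander: open cardboard box 120 x 170 x 75 mm; origin under its centre.
- gluejar: Bystander: glue jar, 60 mm across, 85 mm tall, orange cap; origin under its centre.
- gluegun: Bystander: black hot-glue gun lying on its side, about 220 x 130 x 36 mm; origin near its middle, at table height.

How it is judged (in metres and radians):
On the way, in this order (a step that is already met when the one before it is completed fails the run):
1. the amber plaque lies centred on the pad between the stops, let go (x of amber_center in the frame of stage between -0.007 and 0.007 m and y of amber_center in the frame of stage between -0.005 and 0.005 m and z of amber_center in the frame of stage between 0.006 and 0.012 m and angle between the x axis of amber_center and the y axis of stage, either way round below 0.15 rad and angle between amber_center's own z axis and vertical below 0.06 rad and contact force between amber and the fingers below 0.1 N), for 0.2 s.
2. the stylus is lifted out of its block in the gripper (z of stylus_tip in the frame of block above 0.07 m and contact force between stylus and the fingers above 1 N), for 0.1 s.
At the end, for the whole second after the job is handed in: The gripped stylus, within 0.25 rad of upright, presses the button through the hole with over 2 N, at least 5 of 6 mm down; the amber plaque lies flat on the pad, untouched, its centre within 7 mm across and 5 mm along the line of the stops, within 0.15 rad of square (all of step 1 and value of joint button above 0.005 m and contact force between stylus and button above 2 N and contact force between stylus and the fingers above 1 N and horizontal distance between stylus_tip and port below 0.009 m and z of stylus_tip in the frame of port below -0.028 m and angle between stylus_tip's own z axis and vertical below 0.25 rad); the arm keeps its last pose, push and grip.
It fails at once if the button is pressed before the amber plaque is in place (value of joint button above 0.002 m and not (x of amber_center in the frame of stage between -0.007 and 0.007 m and y of amber_center in the frame of stage between -0.005 and 0.005 m and z of amber_center in the frame of stage between 0.006 and 0.012 m and angle between the x axis of amber_center and the y axis of stage, either way round below 0.15 rad and angle between amber_center's own z axis and vertical below 0.06 rad)).
It fails at once if the gripper or arm touches the button itself (contact force between any of the fingers, the arm and button above 0.3 N).
It fails at once if another plaque or one of the craft materials is shifted by more than 20 mm (distance of any of green_center, blue_center, cone_plain, cone_white, foam, carton, gluejar, gluegun from where it was at the start of the episode above 0.02 m).
It also fails if it takes over 53 s, if anything falls off the work surface, if the arm or the gripper's body presses on something with over 40 N, if the wrist force passes 120 N, or if a joint passes its speed limit or range.

### The arm

A 6-joint arm with a two-finger parallel gripper is mounted at the origin on the work surface. World frame = base frame: x ahead of the robot, y to its left, z up, the work surface at z = 0. Lengths are in m, angles in degrees, forces in N, time in s.
With the tool pointing down it reaches from about 0.4 to 0.825 m from the base axis. Payload 7 kg.
Tool frame: the origin (TCP) lies at the very end of the fingers, on their centre line; the grasp point (between the pads) lies 19 mm behind it (ctrl.hold_point_z is the distance from the TCP to the grasp point, in m); z points along the fingers, y is the line along which they close (so a half turn about z gives the same grasp; the last joint's range is limited). The gripper opens to 88 mm and grips with 3 to 60 N. Pads are 19 mm wide; open, the fingers measure 130 mm over their backs; the gripper's body (78 mm by 193 mm) begins 47 mm behind the grasp point.
Start: joints at [82.913, 20.546, 0.682, 0, -70.136, -16.507], TCP at [0.27, 0.619, 0.201] pointing down, gripper open.
Joint ranges: [-176.03, 176.03], [-82.01, 121.73], [-58.28, 71.71], [-173.87, 95.51], [-174.79, -0.11], [-173.66, 173.66]. Speed limits (degrees/s): [136.94, 136.94, 172.46, 180, 180, 180].

### API

Orientations are given as [roll, pitch, yaw] about the fixed x, y, z axes, in that order (R = Rz(yaw) Ry(pitch) Rx(roll)).
In Python, from plant import sensors, viewer, workorder, ctrl gives the robot as it stands.
- The arm moves only by the shell command python3 -m pendant 'ROWS'. ROWS is JSON, a list of rows, each a list of 3 entries, a list of its own where there are three numbers: the opening, from -1 (shut) to 1 (fully open), so that 0 is half open, then the shift along the tool's x, y, z in m, then the turn, a rotation vector about the tool's x, y, z in degrees. A call has 1 to 10 rows; each row is the pose to reach, as a shift and turn from the pose commanded when the call began, along the tool's axes at that moment; what a row does not reach only later rows make up. A row lasts 1/12 s, in which the tool goes at most 41.7 mm and 7.16 degrees, less where a joint would pass 70% of its speed; a pose out of reach is approached as far as the arm can. A call with a gripper value outside its range is refused whole. The fingers move at their own pace and stop on an object; the grip force is fixed at half the most. Time passes only in rows, so rows that repeat a pose let the fingers close. It gives the time, the measured TCP pose, the force, the opening and the grip force at its end, in the units of the state.
- sensors.get_obs(): the state, without advancing time (a new reading comes with each control period).
- viewer.snapshot(name): name is "scene" or "top" or "wrist"; returns the picture (384x512x3 uint8, red, green, blue); there is no depth.
- viewer.camera_params(name): a dict with "fx", "fy", "cx", "cy" (pixels), "extrinsics" (4x4, takes a point from world to camera coordinates). Camera axes: x right, y up, looking along -z (the intrinsics and any distortion apply to the point x, -y, -z); pixel columns grow to the right and rows downward; lengths in m; the calibration is good to about 2 mm. A picture is of the moment at which its call begins: read the wrist's pose just before it. camera_params takes no time and is no camera call; for the wrist camera it gives the pose at the moment of the call.
- workorder.close_job(): hands the job in; it is judged then, once.
The state is a dict: "clock": time; "joint_pos": joint angles; "qvel": joint speeds; "tau": joint torques, N m; "tool_pos": TCP position; "orientation": TCP orientation; "force": force on the tool from outside, world axes, zero at the start; "moment": the same for the moment, N m; "opening": finger opening in m; "gripper_force": force on a finger pad.
Only numpy, scipy, OpenCV 4.12 (cv2) and the standard library are available. Lean on these libraries where they do the work, as an engineer would, in place of code of your own. Each camera call takes 0.05 s, during which the arm holds its last target. There are 200 camera calls.

## Working session

There is one attempt and no reset: what is moved stays moved. The work goes in short steps, Python scripts to look and compute and a shell command to move; the robot and the scene stay as the last step left them, time stands still between calls to the robot, and variables do not carry over. Pictures are saved under pics/ and viewed, at most 10 in all, crops included, and the job is handed in when it is done.

```bash
ls; mkdir -p pics
python3 - <<'E'
from plant import sensors, viewer, ctrl
import cv2
o=sensors.get_obs();print({k:o[k] for k in('clock','tool_pos','orientation','opening','force')},ctrl.hold_point_z)
for n in('scene','top'):
    im=viewer.snapshot(n);cv2.imwrite(f'pics/{n}0.png',im[:,:,::-1]);p=viewer.camera_params(n);print(n,p)
E
```

```text
pics
{'clock': 0.0, 'tool_pos': array([0.2699917 , 0.61808123, 0.20012125]), 'orientation': array([ 1.79905899e+02, -1.01542713e-02, -2.35979936e+01]), 'opening': 0.08766190016268836, 'force': array([ 0.33542844,  0.09031042, -0.04660841])} 0.0188
scene {'fx': 483.3112029412184, 'fy': 483.3112029412184, 'cx': 244.44612282988706, 'cy': 189.2167978244802, 'extrinsics': array([[-0.05921707,  0.9982408 , -0.00293951,  0.1220416 ],
       [-0.79035972, -0.04508612,  0.61098179,  0.39273091],
       [ 0.60977442,  0.03850382,  0.79163919, -1.81599604],
       [ 0.        ,  0.        ,  0.        ,  1.        ]])}
top {'fx': 389.5431457438538, 'fy': 389.5431457438538, 'cx': 258.60281334553963, 'cy': 192.5445370214859, 'extrinsics': array([[ 0.00783247, -0.99970979, -0.02278137, -0.0816384 ],
       [ 0.99803942,  0.00640059,  0.06226038, -0.581368  ],
       [-0.06209649, -0.02322436,  0.99779991, -1.4413281 ],
       [ 0.        ,  0.        ,  0.        ,  1.        ]])}
```

View pics/top0.png

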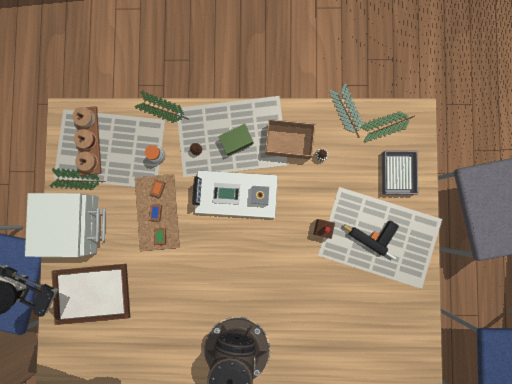

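View pics/scene0.png

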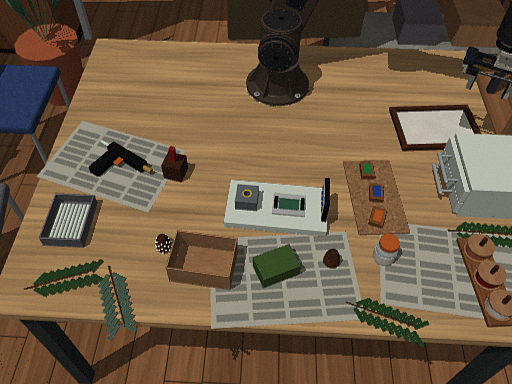

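The top view shows the amber plaque at (158,188), blue at (155,212), green at (160,236), station pad at (228,194), port at (260,196), and stylus at (327,231). The scene view agrees: amber is at (378,216) and the stylus at (173,160).

```bash
cat > h.py <<'E'
import numpy as np, cv2
from plant import sensors, viewer
from scipy.spatial.transform import Rotation as R
def ray(p,u,v):
    E=np.array(p['extrinsics']);d=np.array([(u-p['cx'])/p['fx'],-(v-p['cy'])/p['fy'],-1.])
    return -E[:3,:3].T@E[:3,3],E[:3,:3].T@d
def unproj(p,u,v,z):
    c,d=ray(p,u,v);return c+d*(z-c[2])/d[2]
def proj(p,X):
    E=np.array(p['extrinsics']);q=E[:3,:3]@np.asarray(X)+E[:3,3]
    return np.array([p['cx']-p['fx']*q[0]/q[2],p['cy']+p['fy']*q[1]/q[2]])
def blobs(im,lo,hi,amin=8):
    hsv=cv2.cvtColor(im,cv2.COLOR_RGB2HSV);m=cv2.inRange(hsv,np.array(lo),np.array(hi))
    n,l,s,c=cv2.connectedComponentsWithStats(m)
    return m,[(s[i,4],c[i],l==i) for i in range(1,n) if s[i,4]>=amin]
def toward(pos,yaw):
    """shift & turn in tool axes from present measured pose, tool pointing down, given yaw (deg)"""
    o=sensors.get_obs();r=R.from_euler('xyz',o['orientation'],degrees=True)
    t=R.from_euler('xyz',[180,0,yaw],degrees=True)
    return r.inv().apply(np.asarray(pos)-o['tool_pos']).round(4),(r.inv()*t).as_rotvec(degrees=True).round(2)
E
python3 - <<'E'
from h import *
p=viewer.camera_params('top');
for n,u,v,z in(('amber',158,188,.026),('padc',228,194,.036),('port',260,196,.07),('styl',327,231,.12),('block',322,230,.064),
 ('con1',195,215,.03),('con2',196,173,.03),('con3',277,177,.03),('con4',275,218,.03),('cone',196,150,.03),('glue',152,152,.085)):
    print(n,unproj(p,u,v,z).round(3))
p=viewer.camera_params('scene')
for n,u,v,z in(('amber',378,216,.026),('padc',290,205,.036),('port',247,190,.07),('styl',172,150,.12)):print(n,unproj(p,u,v,z).round(3))
w=viewer.camera_params('wrist');E=w['extrinsics'];print(w['fx'],w['cx'],w['cy'],-E[:3,:3].T@E[:3,3],E[:3,:3].round(2))
print(toward([.6,.35,.25],-23.6))
E
```

```text
amber [0.596 0.299 0.026]
padc [0.575 0.035 0.036]
port [ 0.566 -0.084  0.07 ]
styl [ 0.444 -0.317  0.12 ]
block [ 0.446 -0.307  0.064]
con1 [0.496 0.158 0.03 ]
con2 [0.653 0.157 0.03 ]
con3 [ 0.639 -0.146  0.03 ]
con4 [ 0.487 -0.139  0.03 ]
cone [0.74  0.158 0.03 ]
glue [0.722 0.308 0.085]
amber [0.599 0.306 0.026]
padc [0.581 0.047 0.036]
port [ 0.559 -0.081  0.07 ]
styl [ 0.458 -0.313  0.12 ]
273.63351121599305 260.33474468934924 190.70843696523715 [0.34349373 0.58693571 0.38498441] [[-0.4  -0.92  0.  ]
 [ 0.88 -0.38 -0.29]
 [ 0.27 -0.12  0.96]]
(array([ 0.4097,  0.1137, -0.0495]), array([ 0.08, -0.01,  0.  ]))
```

```bash
python3 -m pendant '[[1,[0.433,0.168,0],[0,0,0]],[1,[0.433,0.168,0],[0,0,0]],[1,[0.433,0.168,0],[0,0,0]],[1,[0.433,0.168,0],[0,0,0]],[1,[0.433,0.168,0],[0,0,0]],[1,[0.433,0.168,0],[0,0,0]],[1,[0.433,0.168,0],[0,0,0]],[1,[0.433,0.168,0],[0,0,0]],[1,[0.433,0.168,0],[0,0,0]],[1,[0.433,0.168,0],[0,0,0]]]'
python3 -m pendant '[[1,[0.06,0.02,0],[0,0,0]],[1,[0.06,0.02,0],[0,0,0]],[1,[0.06,0.02,0],[0,0,0]]]'
python3 - <<'E'
from h import *
import pickle
o=sensors.get_obs();p=viewer.camera_params('wrist');im=viewer.snapshot('wrist');cv2.imwrite('pics/w1.png',im[:,:,::-1])
pickle.dump((o,p,im),open('w1.pkl','wb'));print(o['clock'],o['tool_pos'],o['orientation'])
E
```

```text
clock: 0.93
tool_pos: [0.5668, 0.3232, 0.2008]
orientation: [180.0, 0.0, -23.6]
force: [0.7, 0.6, 0.2]
opening: 0.0877
gripper_force: 0.0
clock: 1.18
tool_pos: [0.6154, 0.2788, 0.1999]
orientation: [179.9, 0.0, -23.8]
force: [-0.7, -0.3, -0.4]
opening: 0.0873
gripper_force: 0.0
1.1833 [0.61537386 0.27877348 0.19991801] [ 1.79895663e+02  1.72305150e-02 -2.38471884e+01]
```

View pics/w1.png

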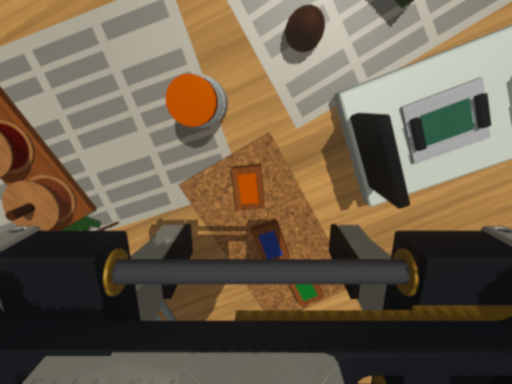

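The wrist view shows the amber inlay at (248,188), tilted slightly, with blue at (270,243) just below it. The green pad is at (447,120) with stops on both sides.

Run:
```python
from h import *
import pickle
o,p,im=pickle.load(open('w1.pkl','rb'))
def rect(mask,z):
    cs,_=cv2.findContours(mask.astype(np.uint8),cv2.RETR_EXTERNAL,cv2.CHAIN_APPROX_NONE)
    c=max(cs,key=cv2.contourArea)[:,0]
    W=np.array([unproj(p,u,v,z)[:2] for u,v in c])*1000
    ys,xs=np.nonzero(mask);A=np.array([unproj(p,u,v,z)[:2] for u,v in zip(xs,ys)])
    return W.mean(0).round(1),cv2.minAreaRect(W.astype(np.float32)),(A.mean(0)*1000).round(1)
for n,lo,hi,z in(('orange',(3,180,120),(16,255,255),.026),('green',(65,60,30),(95,255,160),.036),('blue',(105,100,40),(130,255,255),.026)):
    m,b=blobs(im,lo,hi,150)
    for a,c,mk in b: print(n,a,c.round(1),rect(mk,z))
print(proj(p,o['tool_pos']))
```

```text
orange 2073 [190.6  99.9] (array([730.5, 322.6]), ((730.1655883789062, 323.17889404296875), (60.96187210083008, 61.72085952758789), 63.31962585449219), array([730.7, 322.6]))
orange 355 [ 30.  136.8] (array([768.7, 532.5]), ((766.039306640625, 532.6842041015625), (126.98933410644531, 6.514885425567627), 6.386026382446289), array([774. , 533.3]))
orange 222 [ 40.4 166.8] (array([736.6, 545.5]), ((739.8660888671875, 543.4373779296875), (25.96552848815918, 27.82815933227539), 69.1350326538086), array([737.1, 545.6]))
orange 1081 [248.1 188. ] (array([598.9, 305.2]), ((597.4273681640625, 305.1636657714844), (38.94350814819336, 57.8003044128418), 71.20935821533203), array([597.8, 305. ]))
green 1567 [446.8 121.8] (array([578.2,  42.6]), ((578.134521484375, 42.8026123046875), (60.54513931274414, 38.77430725097656), 86.71307373046875), array([578.4,  42.6]))
green 169 [305.8 290.3] (array([420.6, 291.3]), ((421.5923156738281, 290.4440612792969), (28.176029205322266, 17.742671966552734), 1.1138604879379272), array([419.9, 290.9]))
blue 408 [270.1 244.7] (array([506.6, 311.6]), ((506.2821350097656, 311.6134033203125), (23.28282928466797, 41.68381118774414), 84.69319152832031), array([506.5, 311.5]))
[261.07334144 220.98366519]
```

Run:
```python
from h import *
print(toward([.5974,.3052,.011],-18.8))
```

```text
(array([-0.0251, -0.0164,  0.1889]), array([ 0.08,  0.05, -5.01]))
```

```bash
python3 -m pendant '[[1,[-0.025,-0.0165,0.03],[0,0,-5]],[1,[-0.025,-0.0165,0.07],[0,0,-5]],[1,[-0.025,-0.0165,0.11],[0,0,-5]],[1,[-0.025,-0.0165,0.14],[0,0,-5]],[1,[-0.025,-0.0165,0.14],[0,0,-5]],[1,[-0.025,-0.0165,0.14],[0,0,-5]]]'
python3 - <<'E'
from h import *
import pickle
print(toward([.5974,.3052,.011],-18.8))
p=viewer.camera_params('wrist');im=viewer.snapshot('wrist');cv2.imwrite('pics/w2.png',im[:,:,::-1])
m,b=blobs(im,(3,180,120),(16,255,255),300)
for a,c,mk in b:
    cs,_=cv2.findContours(mk.astype(np.uint8),cv2.RETR_EXTERNAL,cv2.CHAIN_APPROX_NONE)
    W=np.array([unproj(p,u,v,.026)[:2] for u,v in max(cs,key=cv2.contourArea)[:,0]])*1000
    print(a,c.round(1),cv2.minAreaRect(W.astype(np.float32)))
E
```

```text
clock: 1.73
tool_pos: [0.5952, 0.3076, 0.0599]
orientation: [179.8, 0.1, -18.5]
force: [0.5, 0.2, 0.9]
opening: 0.0878
gripper_force: 0.0
(array([0.0029, 0.0014, 0.0489]), array([0.2 , 0.09, 0.27]))
6644 [176.5  33.5] ((733.1970825195312, 324.4122009277344), (72.33137512207031, 49.074222564697266), 71.49722290039062)
2627 [261.9 196.1] ((599.8987426757812, 304.52935791015625), (38.75593185424805, 55.20735168457031), 71.58403015136719)
```

View pics/w2.png

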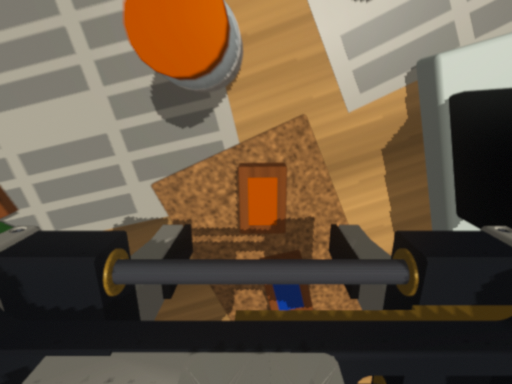

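The plaque is centred between the fingers at (262,196), so I descend and grip.

```bash
python3 -m pendant '[[1,[0.003,0.001,0.025],[0,0,0]],[1,[0.003,0.001,0.049],[0,0,0]],[1,[0.003,0.001,0.049],[0,0,0]],[-1,[0.003,0.001,0.049],[0,0,0]],[-1,[0.003,0.001,0.049],[0,0,0]],[-1,[0.003,0.001,0.049],[0,0,0]],[-1,[0.003,0.001,0.049],[0,0,0]],[-1,[0.003,0.001,0.049],[0,0,0]],[-1,[0.003,0.001,0.049],[0,0,0]]]'
```

```text
clock: 2.53
tool_pos: [0.5993, 0.3061, 0.0129]
orientation: [-179.9, -0.0, -18.6]
force: [0.1, -0.4, -1.0]
opening: 0.0534
gripper_force: 0.0
```

```bash
python3 -m pendant '[[-1,[0,0,0],[0,0,0]],[-1,[0,0,0],[0,0,0]],[-1,[0,0,0],[0,0,0]],[-1,[0,0,0],[0,0,0]],[-1,[0,0,0],[0,0,0]]]'
python3 - <<'E'
from h import *
o=sensors.get_obs();print(o['tool_pos'])
E
```

```text
clock: 2.95
tool_pos: [0.599, 0.3058, 0.012]
orientation: [180.0, 0.0, -18.6]
force: [-0.0, 0.6, 0.6]
opening: 0.0201
gripper_force: 0.0
[0.59900625 0.3058173  0.01195892]
```

Run:
```python
from h import *
cv2.imwrite('pics/w3.png',viewer.snapshot('wrist')[:,:,::-1])
im=viewer.snapshot('scene');cv2.imwrite('pics/s3.png',cv2.resize(im[130:260,300:460,::-1],None,fx=4,fy=4))
o=sensors.get_obs();print(o['opening'],o['gripper_force'])
```

```text
0.011770411884502363 0.0
```

View pics/w3.png

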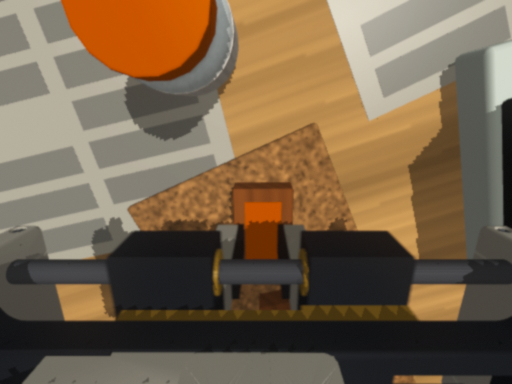

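The fingers are over the plaque's middle with a gap narrower than 40 mm, and the plaque is visible at columns 232–293. I'll check from the side.

View pics/s3.png

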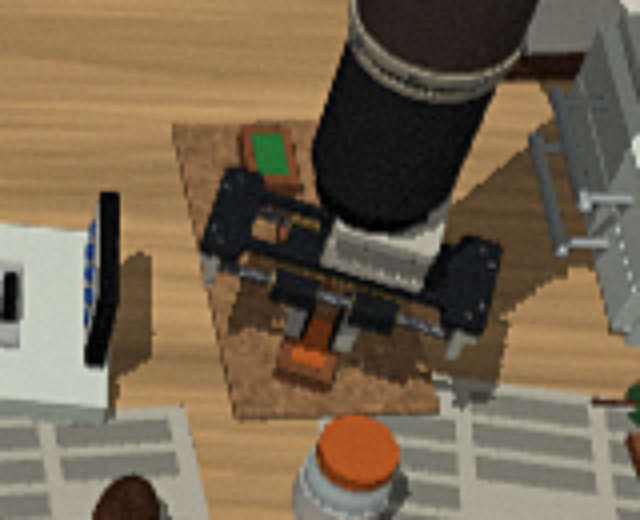

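Run:
```python
from h import *
o=sensors.get_obs();print(o)
p=viewer.camera_params('wrist')
for d in(0,.0188,.05):
  print(d,[proj(p,o['tool_pos']+[0,0,d]+R.from_euler('xyz',o['orientation'],degrees=True).apply([0,y,0])).round() for y in(-.02,.02)])
```

```text
{'clock': 3.05, 'joint_pos': array([ 4.36138950e+01,  2.95702523e+01, -1.18191130e+01,  1.85972109e-03,
       -4.86169900e+01,  2.77915847e+01]), 'qvel': array([-0.05582977, -0.08007247, -0.10034862, -0.03968216,  0.06821923,
       -0.04906241]), 'tau': array([-2.43296265e-03, -6.41087580e+01,  2.34526688e+01,  5.56052059e+00,
        6.76328363e-02, -1.51414251e-04]), 'tool_pos': array([0.59904017, 0.30580631, 0.0119864 ]), 'orientation': array([ 1.79993727e+02,  1.72894963e-03, -1.85932909e+01]), 'force': array([ 0.16423326,  0.24567084, -0.45249857]), 'moment': array([ 0.01510567, -0.03892583,  0.02861517]), 'gripper_force': 0.0, 'opening': 0.011770411884502363}
0 [array([234., 221.]), array([288., 221.])]
0.0188 [array([231., 232.]), array([291., 232.])]
0.05 [array([225., 257.]), array([297., 257.])]
```

Run:
```python
from h import *
o=sensors.get_obs();r=R.from_euler('xyz',o['orientation'],degrees=True)
p=viewer.camera_params('scene');w=viewer.camera_params('wrist')
for d in(0,.015,.03,.045):
  print(d,[((proj(p,o['tool_pos']+r.apply([.0095,y,-d]))-[300,130])*4).round() for y in(-.012,.012)],[proj(w,o['tool_pos']+r.apply([.0095,y,-d])).round() for y in(-.012,.012)],[proj(w,o['tool_pos']+r.apply([.0095,y,-d])).round() for y in(-.044,.044)])
im=viewer.snapshot('wrist');cv2.imwrite('pics/w4.png',cv2.resize(im[170:310,180:350,::-1],None,fx=4,fy=4))
print(sensors.get_obs()['opening'])
```

```text
0 [array([321., 370.]), array([289., 360.])] [array([244., 209.]), array([278., 209.])] [array([200., 209.]), array([322., 209.])]
0.015 [array([326., 358.]), array([293., 348.])] [array([243., 217.]), array([279., 217.])] [array([195., 217.]), array([327., 217.])]
0.03 [array([330., 347.]), array([297., 336.])] [array([242., 226.]), array([281., 226.])] [array([190., 226.]), array([333., 226.])]
0.045 [array([335., 335.]), array([302., 325.])] [array([240., 237.]), array([283., 237.])] [array([183., 237.]), array([339., 237.])]
0.007550204913564109
```

View pics/w4.png

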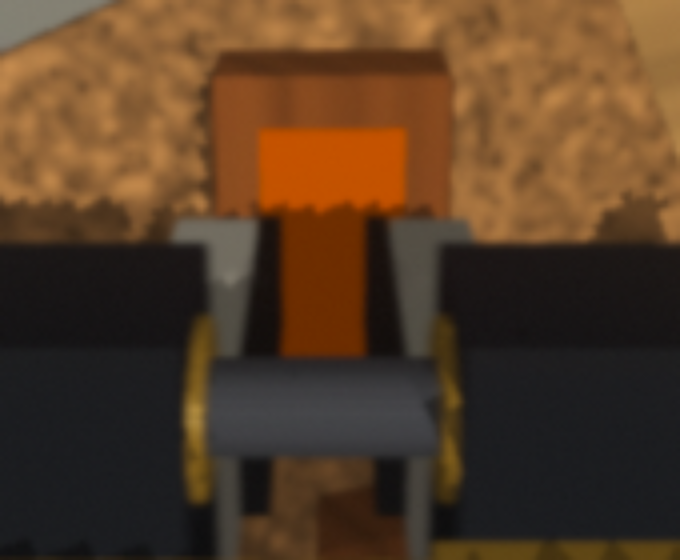

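The fingers end about 30 mm above the reported TCP, and the plaque lies untouched below them. I'll touch down on the plaque top (z = 26 mm) with the closed fingers to calibrate the true finger length.

```bash
python3 -m pendant '[[-1,[0,0,0.003],[0,0,0]],[-1,[0,0,0.006],[0,0,0]],[-1,[0,0,0.008],[0,0,0]],[-1,[0,0,0.009],[0,0,0]],[-1,[0,0,0.009],[0,0,0]]]';python3 -m pendant '[[-1,[0,0,0.001],[0,0,0]],[-1,[0,0,0.002],[0,0,0]],[-1,[0,0,0.002],[0,0,0]]]'
```

```text
clock: 3.52
tool_pos: [0.5988, 0.3056, 0.0025]
orientation: [180.0, 0.0, -18.6]
force: [-0.3, -0.3, -1.0]
opening: 0.0004
gripper_force: 0.0
clock: 3.77
tool_pos: [0.5991, 0.3058, 0.001]
orientation: [180.0, -0.0, -18.6]
force: [-0.8, -0.4, 0.3]
opening: 0.0005
gripper_force: 0.0
```

```bash
python3 -m pendant '[[-1,[0,0,0.001],[0,0,0]],[-1,[0,0,0.002],[0,0,0]],[-1,[0,0,0.002],[0,0,0]]]';python3 -m pendant '[[-1,[0,0,0.001],[0,0,0]],[-1,[0,0,0.002],[0,0,0]],[-1,[0,0,0.002],[0,0,0]]]';python3 -m pendant '[[-1,[0,0,0.001],[0,0,0]],[-1,[0,0,0.001],[0,0,0]]]'
```

```text
clock: 4.02
tool_pos: [0.5991, 0.3059, 0.0008]
orientation: [-180.0, -0.0, -18.6]
force: [-4.4, -1.8, 12.0]
opening: 0.0002
gripper_force: 6.0
clock: 4.27
tool_pos: [0.5993, 0.3059, 0.0007]
orientation: [-180.0, -0.1, -18.5]
force: [-10.6, -3.2, 25.1]
opening: 0.0004
gripper_force: 12.6
clock: 4.43
tool_pos: [0.5993, 0.306, 0.0007]
orientation: [-179.9, -0.1, -18.5]
force: [-12.9, -4.6, 31.8]
opening: 0.0004
gripper_force: 15.9
```

Contact is at reported z = 0.0008, so the real fingertips are 25 mm above the reported TCP. I lift, open, and descend accordingly.

```bash
python3 -m pendant '[[-1,[0,0,-0.02],[0,0,0]],[1,[0,0,-0.02],[0,0,0]],[1,[0,0,-0.02],[0,0,0]],[1,[0,0,-0.02],[0,0,0]],[1,[0,0,-0.02],[0,0,0]],[1,[0,0,-0.02],[0,0,0]],[1,[0,0,-0.02],[0,0,0]],[1,[0,0,-0.02],[0,0,0]],[1,[0,0,-0.02],[0,0,0]],[1,[0,0,-0.02],[0,0,0]]]'
python3 - <<'E'
from h import *
import time
p=viewer.camera_params('wrist');o=sensors.get_obs();print(o['tool_pos'],o['opening'])
im=viewer.snapshot('wrist')
m,b=blobs(im,(3,180,100),(16,255,255),300)
for a,c,mk in b:
    ys,xs=np.nonzero(mk);print(a,c.round(1),xs.min(),xs.max(),ys.min(),ys.max())
    if ys.max()>150: print(unproj(p,c[0],ys.min(),.026),unproj(p,xs.min(),205,.026),unproj(p,xs.max(),205,.026))
E
```

```text
clock: 5.27
tool_pos: [0.599, 0.3057, 0.0158]
orientation: [180.0, 0.0, -18.6]
force: [-0.1, -0.5, -0.8]
opening: 0.0549
gripper_force: 0.0
[0.59896934 0.30572907 0.01581733] 0.05493456407114549
8909 [144.9  32.5] 68 217 0 78
3418 [260.9 217.6] 233 292 186 255
[0.62707606 0.29649061 0.026     ] [0.62041585 0.31867968 0.026     ] [0.60761028 0.28076528 0.026     ]
```

```bash
python3 -m pendant '[[1,[0,0,0],[0,0,0]],[1,[0,0,0.015],[0,0,0]],[1,[0,0,0.029],[0,0,0]],[1,[0,0,0.029],[0,0,0]],[-1,[0,0,0.029],[0,0,0]],[-1,[0,0,0.029],[0,0,0]],[-1,[0,0,0.029],[0,0,0]],[-1,[0,0,0.029],[0,0,0]],[-1,[0,0,0.029],[0,0,0]],[-1,[0,0,0.029],[0,0,0]]]';python3 -m pendant '[[-1,[0,0,0],[0,0,0]],[-1,[0,0,0],[0,0,0]],[-1,[0,0,0],[0,0,0]],[-1,[0,0,0],[0,0,0]]]'
```

```text
clock: 6.15
tool_pos: [0.5993, 0.306, -0.0124]
orientation: [-180.0, -0.0, -18.6]
force: [-0.2, 0.2, 0.2]
opening: 0.0531
gripper_force: 0.0
clock: 6.48
tool_pos: [0.599, 0.3058, -0.0128]
orientation: [180.0, -0.0, -18.6]
force: [0.1, -1.1, 2.2]
opening: 0.0395
gripper_force: 30.0
```

```bash
python3 -m pendant '[[-1,[0,0,-0.03],[0,0,0]],[-1,[0,0,-0.07],[0,0,0]],[-1,[0,0,-0.11],[0,0,7]],[-1,[0,0,-0.15],[0,0,14]],[-1,[0.01,0.04,-0.155],[0,0,21]],[-1,[0.02,0.08,-0.155],[0,0,28]],[-1,[0.03,0.12,-0.155],[0,0,35]],[-1,[0.04,0.16,-0.155],[0,0,42]],[-1,[0.05,0.2,-0.155],[0,0,49]],[-1,[0.057,0.23,-0.155],[0,0,56]]]'
python3 - <<'E'
from h import *
print(toward([.5782,.0426,.14],-93.3))
E
```

```text
clock: 7.32
tool_pos: [0.5788, 0.067, 0.1422]
orientation: [180.0, 0.0, -75.0]
force: [1.1, -0.1, -0.6]
opening: 0.0397
gripper_force: 30.0
(array([0.0234, 0.0069, 0.0022]), array([1.000e-02, 1.000e-02, 1.832e+01]))
```

```bash
python3 -m pendant '[[-1,[-0.025,-0.007,0],[0,0,7]],[-1,[-0.051,-0.013,0],[0,0,14]],[-1,[-0.051,-0.013,0],[0,0,18.3]],[-1,[-0.051,-0.013,0],[0,0,18.3]],[-1,[-0.051,-0.013,0],[0,0,18.3]]]'
python3 - <<'E'
from h import *
import pickle
o=sensors.get_obs();p=viewer.camera_params('wrist');im=viewer.snapshot('wrist');cv2.imwrite('pics/w5.png',im[:,:,::-1]);pickle.dump((o,p,im),open('w5.pkl','wb'))
print(o['tool_pos'],o['orientation'])
m,b=blobs(im,(65,60,30),(95,255,160),300)
for a,c,mk in b:
    cs,_=cv2.findContours(mk.astype(np.uint8),cv2.RETR_EXTERNAL,cv2.CHAIN_APPROX_NONE)
    W=np.array([unproj(p,u,v,.036)[:2] for u,v in max(cs,key=cv2.contourArea)[:,0]])*1000
    ys,xs=np.nonzero(mk)
    print(a,c.round(1),xs.min(),xs.max(),ys.min(),ys.max(),cv2.minAreaRect(W.astype(np.float32)))
E
```

```text
clock: 7.73
tool_pos: [0.5785, 0.1223, 0.1419]
orientation: [180.0, -0.0, -92.7]
force: [-0.2, -1.1, -0.8]
opening: 0.0397
gripper_force: 30.0
[0.57849508 0.12228593 0.14189984] [ 1.79979914e+02 -7.43439627e-03 -9.27196996e+01]
2363 [256.5 105.5] 237 276 75 136 ((578.9985961914062, 42.611968994140625), (59.13015365600586, 39.19645690917969), 87.22744750976562)
```

View pics/w5.png

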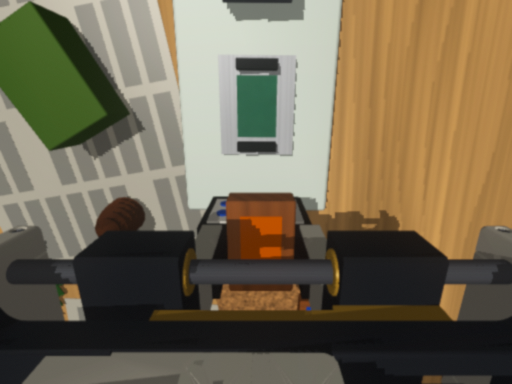

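The pad is at (256,105), nearly aligned with the tool. The held plaque's far edge is at row 193, columns 228–296.

Run:
```python
from h import *
import pickle
o,p,im=pickle.load(open('w5.pkl','rb'))
zt=o['tool_pos'][2]+.0388
for u in(228,296):print(unproj(p,u,193.5,zt)-o['tool_pos'],unproj(p,u,193.5,zt-.0)[:2])
print(toward([.579,.0426,.0152],-92.8))
```

```text
[ 0.0168141  -0.03375041  0.0388    ] [0.59530919 0.08853552]
[-0.02120676 -0.03192188  0.0388    ] [0.55728832 0.09036405]
(array([ 0.0794, -0.0043,  0.1267]), array([ 0.02, -0.01,  0.08]))
```

Run:
```python
from h import *
import pickle
o,p,im=pickle.load(open('w5.pkl','rb'))
print(im[180:215:2,262])
zb=o['tool_pos'][2]+.0208
for v in(193,194):print([unproj(p,u,v,zb)-o['tool_pos'] for u in(228,296)])
for v in(203,205,207):print(unproj(p,262,v,zb+.018)-o['tool_pos'])
```

```text
[[201 207 194]
 [201 208 194]
 [200 207 193]
 [201 207 194]
 [200 206 193]
 [200 205 192]
 [156 151 135]
 [ 84  57  40]
 [ 82  52  34]
 [ 78  50  33]
 [ 86  53  33]
 [118  68  37]
 [122  71  38]
 [122  69  35]
 [124  70  37]
 [122  70  35]
 [123  69  35]
 [122  69  33]]
[array([ 0.01930767, -0.02846144,  0.0208    ]), array([-0.02337793, -0.02640851,  0.0208    ])]
[array([ 0.01936242, -0.02780335,  0.0208    ]), array([-0.0233713 , -0.02574824,  0.0208    ])]
[-0.00193596 -0.027201    0.0388    ]
[-0.00188    -0.02599911  0.0388    ]
[-0.00182379 -0.02479171  0.0388    ]
```

```bash
python3 -m pendant '[[-1,[0.04,-0.005,0],[0,0,0]],[-1,[0.081,-0.005,0],[0,0,0]],[-1,[0.081,-0.005,0.01],[0,0,0]],[-1,[0.081,-0.005,0.05],[0,0,0]],[-1,[0.081,-0.005,0.085],[0,0,0]],[-1,[0.081,-0.005,0.11],[0,0,0]],[-1,[0.081,-0.005,0.118],[0,0,0]],[-1,[0.081,-0.005,0.118],[0,0,0]]]'
python3 - <<'E'
from h import *
import pickle
print(toward([.5795,.0412,.0155],-92.8))
p=viewer.camera_params('wrist');o=sensors.get_obs();im=viewer.snapshot('wrist');pickle.dump((o,p,im),open('w6.pkl','wb'));cv2.imwrite('pics/w6.png',cv2.resize(im[100:300,130:390,::-1],None,fx=3,fy=3))
E
```

```text
clock: 8.45
tool_pos: [0.578, 0.0401, 0.022]
orientation: [179.8, -0.1, -92.8]
force: [0.1, -0.4, -0.3]
opening: 0.0398
gripper_force: 30.0
(array([-0.0011, -0.0014,  0.0065]), array([ 0.24, -0.11, -0.04]))
```

View pics/w6.png

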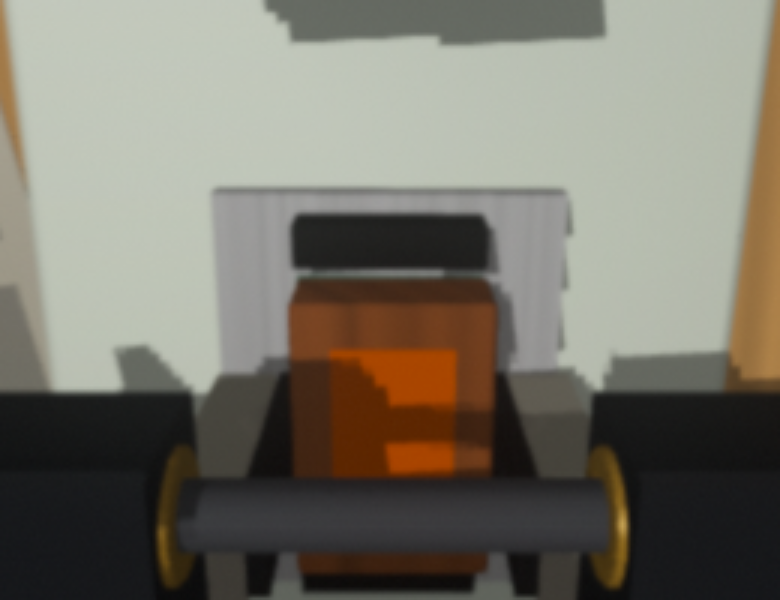

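The view shows the plaque centred across the stops (columns 291–495 against stop columns 292–490). The front stop's inner edge is at crop row 268 and the plaque's lower edge at row 280.

Run:
```python
from h import *
import pickle
o,p,im=pickle.load(open('w6.pkl','rb'))
z=o['tool_pos'][2]
f=lambda u,v,z:unproj(p,130+u/3,100+v/3,z).round(4)
print('stop inner',f(391,268,.046),'plate -y edge',f(214,190,.036),f(565,190,.036))
print('stop L/R',f(292,225,.046),f(490,225,.046),'stop outer top',f(391,214,.046))
print('plaque bottom edge',f(391,280,z+.0208),'top edge',f(291,303,z+.0388),f(495,303,z+.0388))
print('near end top',f(391,573,z+.0388),'near stop inner top',f(391,577,.046))
```

```text
stop inner [0.5769 0.0094 0.046 ] plate -y edge [ 0.6134 -0.0067  0.036 ] [ 0.5394 -0.0029  0.036 ]
stop L/R [ 0.5963 -0.0007  0.046 ] [0.5565 0.0013 0.046 ] stop outer top [ 0.5763 -0.0019  0.046 ]
plaque bottom edge [0.5771 0.0129 0.0428] top edge [0.5958 0.0108 0.0608] [0.5575 0.0128 0.0608]
near end top [0.5801 0.0716 0.0608] near stop inner top [0.5806 0.0838 0.046 ]
```

The plaque is within 1 mm of the pad centre. I lower it and release.

```bash
python3 -m pendant '[[-1,[-0.001,0,0.003],[0,0,0]],[-1,[-0.001,0,0.006],[0,0,0]],[-1,[-0.001,0,0.0065],[0,0,0]],[-1,[-0.001,0,0.0065],[0,0,0]]]'
```

```text
clock: 8.83
tool_pos: [0.5801, 0.0424, 0.0184]
orientation: [-179.9, 0.0, -92.9]
force: [0.5, -0.4, -0.1]
opening: 0.04
gripper_force: 30.0
```

```bash
python3 -m pendant '[[-1,[0,0,0.001],[0,0,0]],[-1,[0,0,0.002],[0,0,0]],[-1,[0,0,0.002],[0,0,0]],[-1,[0,0,0.002],[0,0,0]]]';python3 -m pendant '[[-1,[0,0,0.001],[0,0,0]],[-1,[0,0,0.001],[0,0,0]],[-1,[0,0,0.001],[0,0,0]]]'
```

```text
clock: 9.17
tool_pos: [0.5796, 0.0421, 0.0156]
orientation: [-180.0, 0.0, -92.9]
force: [0.3, -0.8, 0.2]
opening: 0.0396
gripper_force: 30.0
clock: 9.42
tool_pos: [0.5798, 0.0421, 0.0151]
orientation: [-180.0, -0.0, -92.9]
force: [-1.9, 0.2, 5.9]
opening: 0.0396
gripper_force: 30.0
```

Contact is made (6 N), so I open.

```bash
python3 -m pendant '[[1,[0,0,0],[0,0,0]],[1,[0,0,0],[0,0,0]],[1,[0,0,0],[0,0,0]],[1,[0,0,0],[0,0,0]],[1,[0,0,0],[0,0,0]],[1,[0,0,-0.03],[0,0,0]],[1,[0,0,-0.07],[0,0,0]],[1,[0,0,-0.11],[0,0,0]],[1,[0,0,-0.13],[0,0,0]],[1,[0,0,-0.13],[0,0,0]]]'
python3 - <<'E'
from h import *
import pickle
o=sensors.get_obs();p=viewer.camera_params('wrist');im=viewer.snapshot('wrist');pickle.dump((o,p,im),open('w7.pkl','wb'));cv2.imwrite('pics/w7.png',im[:,:,::-1])
m,b=blobs(im,(3,170,70),(16,255,255),300)
for a,c,mk in b:
    cs,_=cv2.findContours(mk.astype(np.uint8),cv2.RETR_EXTERNAL,cv2.CHAIN_APPROX_NONE)
    W=np.array([unproj(p,u,v,.054)[:2] for u,v in max(cs,key=cv2.contourArea)[:,0]])*1000
    print(a,c.round(1),cv2.minAreaRect(W.astype(np.float32)))
E
```

```text
clock: 10.25
tool_pos: [0.5829, 0.0429, 0.1505]
orientation: [-179.5, 0.2, -92.8]
force: [1.1, 0.3, -0.2]
opening: 0.0876
gripper_force: 0.0
1716 [264.6 184. ] ((579.708984375, 43.10020446777344), (56.57057189941406, 36.16486740112305), 87.21017456054688)
```

View pics/w7.png

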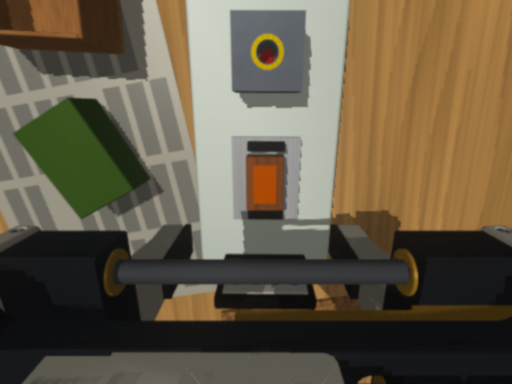

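The plaque lies centred on the pad between the stops, seen at (265,184), and the port ring is at (267,51). That's my last picture to view, so from here I work numerically.

```bash
python3 -m pendant '[[1,[0.299,0.118,0],[0,0,0]],[1,[0.299,0.118,0],[0,0,0]],[1,[0.299,0.118,0],[0,0,0]],[1,[0.299,0.118,0],[0,0,0]],[1,[0.299,0.118,0],[0,0,0]],[1,[0.299,0.118,0],[0,0,0]],[1,[0.299,0.118,0],[0,0,0]],[1,[0.299,0.118,0],[0,0,0]],[1,[0.299,0.118,0],[0,0,0]],[1,[0.299,0.118,0],[0,0,0]]]'
python3 - <<'E'
from h import *
import pickle
o,p,im=pickle.load(open('w7.pkl','rb'))
m,b=blobs(im,(20,150,120),(35,255,255),60)
for a,c,mk in b:
    cs,_=cv2.findContours(mk.astype(np.uint8),cv2.RETR_EXTERNAL,cv2.CHAIN_APPROX_NONE)
    e=cv2.fitEllipse(max(cs,key=cv2.contourArea)) ;print('yellow',a,c.round(1),e,unproj(p,*e[0],.07).round(4))
o=sensors.get_obs();p=viewer.camera_params('wrist');im=viewer.snapshot('wrist');pickle.dump((o,p,im),open('w8.pkl','wb'))
print(o['tool_pos'],o['orientation'])
hsv=cv2.cvtColor(im,cv2.COLOR_RGB2HSV);m=cv2.inRange(hsv,np.array((0,150,60)),np.array((6,255,255)))|cv2.inRange(hsv,np.array((172,150,60)),np.array((180,255,255)))
n,l,s,c=cv2.connectedComponentsWithStats(m)
for i in range(1,n):
    if s[i,4]<60:continue
    mk=l==i;cs,_=cv2.findContours(mk.astype(np.uint8),cv2.RETR_EXTERNAL,cv2.CHAIN_APPROX_NONE);k=max(cs,key=cv2.contourArea)
    print('red',s[i],c[i].round(1),cv2.minAreaRect(k),im[mk].mean(0).round(),cv2.approxPolyDP(k,2,True)[:,0].tolist(),np.median(hsv[mk],0),np.percentile(hsv[mk][:,2],[5,25,50,75,95]))
E
```

```text
clock: 11.13
tool_pos: [0.4452, -0.2517, 0.1435]
orientation: [179.9, 0.0, -93.1]
force: [0.1, 0.1, 0.2]
opening: 0.0875
gripper_force: 0.0
yellow 465 [267.   51.3] ((267.0364990234375, 51.40810012817383), (31.93393898010254, 35.14512634277344), 1.1727432012557983) [ 0.5718 -0.0821  0.07  ]
yellow 76 [415. 276.] ((414.76080322265625, 275.64715576171875), (4.268799304962158, 24.888870239257812), 178.15155029296875) [0.4172 0.1524 0.07  ]
[ 0.44515831 -0.25172121  0.14346249] [ 1.79893427e+02  2.39406153e-02 -9.30958715e+01]
red [235 114  25  27 547] [247.4 127. ] ((247.09458923339844, 126.93243408203125), (22.522661209106445, 25.153043746948242), 9.462321281433105) [129.  19.  11.] [[240, 115], [237, 119], [236, 137], [255, 140], [259, 117]] [  2. 234. 143.] [ 75. 114. 143. 147. 155.]
```

Run:
```python
from h import *
import pickle
o,p,im=pickle.load(open('w8.pkl','rb'))
for r in range(112,143,2): print(r,' '.join('%3d'%im[r,c,0] for c in range(230,266,2)))
hsv=cv2.cvtColor(im,cv2.COLOR_RGB2HSV)
m=cv2.inRange(hsv,np.array((0,150,128)),np.array((6,255,255)));n,l,s,c=cv2.connectedComponentsWithStats(m)
i=1+s[1:,4].argmax();k=cv2.findContours((l==i).astype(np.uint8),0,1)[0][0][:,0];print(s[i],c[i])
W=np.array([unproj(p,u,v,.12)[:2] for u,v in k],np.float32)*1000;print(cv2.minAreaRect(W),cv2.approxPolyDP(cv2.convexHull(W),2,True)[:,0])
# block edges: dark brown
b=cv2.inRange(hsv,np.array((0,80,20)),np.array((15,255,75)));n,l,s,c=cv2.connectedComponentsWithStats(b)
for i in range(1,n):
    if s[i,4]>300:
        k=max(cv2.findContours((l==i).astype(np.uint8),0,1)[0],key=len)[:,0];W=np.array([unproj(p,u,v,.064)[:2] for u,v in k],np.float32)*1000;print('blk',s[i],c[i],cv2.minAreaRect(W))
```

```text
112  65  65  64  65  64  63  64  65  65  68  68  67  63  65  67  66  67  69
114  64  64  65  65  64  65  71  73  72  70  70  69  66  63  65  67  66  65
116  66  63  64  64  77 106 101  94  89  82  79  77  77  72  67  65  66  66
118  69  65  62  66 108 154 152 146 137 129 121 108  99  91  77  61  64  66
120  68  67  65  67 126 158 158 157 154 153 150 146 144 136 109  53  57  63
122  68  67  68  70 136 157 156 155 154 152 151 149 148 145 112  48  47  51
124  66  67  67  76 140 155 154 153 150 149 147 146 145 143 101  43  41  48
126  64  65  66  85 143 153 152 150 150 147 146 146 145 140  90  41  42  44
128  64  64  65  91 146 151 149 148 146 145 145 143 144 136  74  39  40  41
130  64  63  65  98 147 148 147 146 144 145 143 144 143 131  62  38  39  39
132  63  64  65 105 146 146 144 144 144 143 143 143 142 122  55  38  39  39
134  65  62  66 117 144 144 144 143 144 143 143 142 142 111  46  38  39  40
136  65  64  67 110 132 136 140 141 142 142 141 141 139 102  41  39  37  38
138  62  65  65  71  79  87  97 107 117 124 131 135 134  90  39  39  38  39
140  59  62  65  64  64  63  65  65 
[... 289 characters left out ...]
09 ]
 [ 459.69626 -311.65283]
 [ 447.11917 -308.73813]
 [ 444.1024  -321.7017 ]]
blk [ 216   87   70   73 3521] [250.95228628 122.2806021 ] ((450.8885192871094, -315.45068359375), (59.367225646972656, 60.2163200378418), 77.011474609375)
blk [  0 121  35  40 800] [ 14.775 140.85 ] ((675.80322265625, -310.09136962890625), (42.18547439575195, 31.38267707824707), 71.22657775878906)
blk [   0  175   55   58 2391] [ 24.51693852 204.00041824] ((692.0155639648438, -248.72125244140625), (63.60898971557617, 57.32896423339844), 85.26714324951172)
blk [166 225  26  34 398] [181.52512563 245.09296482] ((531.0152587890625, -193.46453857421875), (46.537357330322266, 22.007667541503906), 55.563385009765625)
```

Run:
```python
from h import *
print(toward([.4517,-.3162,.05],-103))
```

```text
(array([ 0.0649, -0.0094,  0.0936]), array([0.09, 0.01, 9.99]))
```

```bash
python3 -m pendant '[[1,[0.04,-0.006,0],[0,0,5]],[1,[0.065,-0.0095,0],[0,0,10]],[1,[0.065,-0.0095,0.01],[0,0,10]],[1,[0.065,-0.0095,0.04],[0,0,10]],[1,[0.065,-0.0095,0.07],[0,0,10]],[1,[0.065,-0.0095,0.088],[0,0,10]],[1,[0.065,-0.0095,0.088],[0,0,10]],[1,[0.065,-0.0095,0.088],[0,0,10]]]'
python3 - <<'E'
from h import *
print(toward([.4517,-.3162,.05],-103))
E
```

```text
clock: 11.85
tool_pos: [0.4527, -0.3148, 0.0557]
orientation: [179.8, -0.0, -102.8]
force: [0.3, 0.5, 1.0]
opening: 0.0874
gripper_force: 0.0
(array([0.0016, 0.0007, 0.0057]), array([ 0.17, -0.  ,  0.21]))
```

```bash
python3 -m pendant '[[1,[0.001,0.001,0.005],[0,0,0]],[1,[0.001,0.001,0.005],[0,0,0]],[-1,[0.001,0.001,0.005],[0,0,0]],[-1,[0.001,0.001,0.005],[0,0,0]],[-1,[0.001,0.001,0.005],[0,0,0]],[-1,[0.001,0.001,0.005],[0,0,0]],[-1,[0.001,0.001,0.005],[0,0,0]],[-1,[0.001,0.001,0.005],[0,0,0]],[-1,[0.001,0.001,0.005],[0,0,0]],[-1,[0.001,0.001,0.005],[0,0,0]]]'
python3 -m pendant '[[-1,[0,0,0],[0,0,0]],[-1,[0,0,0],[0,0,0]],[-1,[0,0,0],[0,0,0]],[-1,[0,0,0],[0,0,0]],[-1,[0,0,0],[0,0,0]],[-1,[0,0,0],[0,0,0]],[-1,[0,0,0],[0,0,0]],[-1,[0,0,0],[0,0,0]]]'
```

```text
clock: 12.68
tool_pos: [0.4517, -0.3167, 0.0515]
orientation: [180.0, -0.0, -102.9]
force: [-0.2, 0.6, -0.0]
opening: 0.0398
gripper_force: 0.0
clock: 13.35
tool_pos: [0.4517, -0.3167, 0.0515]
orientation: [180.0, -0.0, -102.9]
force: [0.1, -0.0, -0.5]
opening: 0.016
gripper_force: 30.0
```

```bash
python3 -m pendant '[[-1,[0,0,-0.02],[0,0,0]],[-1,[0,0,-0.06],[0,0,0]],[-1,[0,0,-0.1],[0,0,0]],[-1,[0,0,-0.11],[0,0,0]],[-1,[0,0,-0.11],[0,0,0]],[-1,[0,0,-0.11],[0,0,0]]]'
python3 -m pendant '[[-1,[-0.038,-0.01,0],[0,0,0]],[-1,[-0.076,-0.02,0],[0,0,0]],[-1,[-0.114,-0.03,0],[0,0,0]],[-1,[-0.152,-0.04,0],[0,0,0]],[-1,[-0.19,-0.05,0],[0,0,0]],[-1,[-0.228,-0.058,0],[0,0,0]],[-1,[-0.2555,-0.065,0],[0,0,0]],[-1,[-0.2555,-0.065,0],[0,0,0]],[-1,[-0.2555,-0.065,0],[0,0,0]]]'
python3 - <<'E'
from h import *
import pickle
print(toward([.5722,-.0822,.14],-103))
o=sensors.get_obs();p=viewer.camera_params('wrist');im=viewer.snapshot('wrist');pickle.dump((o,p,im),open('w9.pkl','wb'))
T=o['tool_pos'];print('exp tip px',proj(p,T-[0,0,.0475]),'shaft top',proj(p,T+[0,0,.0125]),'port px',proj(p,[.5722,-.0822,.07]))
hsv=cv2.cvtColor(im,cv2.COLOR_RGB2HSV);m=cv2.inRange(hsv,np.array((20,150,100)),np.array((35,255,255)))
n,l,s,c=cv2.connectedComponentsWithStats(m);print([(s[i].tolist(),c[i].round(1)) for i in range(1,n) if s[i,4]>40])
g=cv2.cvtColor(im,cv2.COLOR_RGB2GRAY)
for r in range(184,232,3):print(r,' '.join('%3d'%x for x in g[r,236:288:2]))
E
```

```text
clock: 13.85
tool_pos: [0.452, -0.3166, 0.1622]
orientation: [-179.9, 0.0, -102.9]
force: [0.7, 0.2, -1.0]
opening: 0.0158
gripper_force: 30.0
clock: 14.6
tool_pos: [0.5716, -0.0806, 0.1595]
orientation: [179.8, -0.1, -102.8]
force: [-0.5, -0.2, -0.8]
opening: 0.0158
gripper_force: 30.0
(array([ 0.0014, -0.001 ,  0.0195]), array([ 0.18, -0.06,  0.25]))
exp tip px [260.53626735 199.24716397] shaft top [260.76697765 227.44930022] port px [259.53644659 184.95128259]
[([246, 172, 28, 26, 288], array([259.3, 184.4])), ([295, 253, 5, 42, 137], array([296.9, 275.2]))]
184 109 109 108 108 109 137 160 126  57  54  51  53  64  67  65  67  86 151 155 120 106 106 106 106 107 108
187 109 108 108 108 108 137 159 128  58  53  54  56  63  70  70  70  90 154 157 120 106 106 108 108 108 108
190 107 107 108 107 106 120 159 157  92  59  55  60  66  68  70  83 133 161 148 112 109 108 107 107 108 107
193 106 106 106 106 106 106 125 155 158 128  98  84  84  93 115 148 161 148 114 108 107 108 107 107 105 106
196 105 105 105 105 105 105 106 116 141 157 158 145 133 137 161 151 131 108  99  76  75  89 104 105 
[... 495 characters left out ...]
  68  69  84  95  94  83  86  97  96  91  97 104 108
214 108  95  65  60  61  61  62  63  66  66  71  69  69  69  69  94 109 112 116 117 116 117 123 138 148 152
217 133 120 118 141 165 182 189 191 182 121  71  65  65  66  66  90 111 112 116 117 117 117 129 190 197 180
220 210 210 211 211 211 210 187  71  44  39  39  36  37  37  37  37  39  41  77 116 117 117 118 118 118 119
223 202 201 203 192 168 169 162  41  36  37  36  36  37  36  35  36  34  35  56  90  91  93 110 115 114 114
226  85  87  94  65  27  34  76  37  37  34  35  35  35  35  35  36  34  34  37  27  23  34  79  81  80  81
229  81  82  73  34  26  25  33  37  35  34  35  35  34  34  33  35  34  34  32  24  21  24  56  79  79  79
```

```bash
python3 -m pendant '[[-1,[0.0014,-0.001,0.02],[0,0,0]],[-1,[0.0014,-0.001,0.035],[0,0,0]],[-1,[0.0014,-0.001,0.035],[0,0,0]],[-1,[0.0014,-0.001,0.035],[0,0,0]]]'
python3 - <<'E'
from h import *
print(toward([.5722,-.0822,.0985],-103))
o=sensors.get_obs();p=viewer.camera_params('wrist');im=viewer.snapshot('wrist')
T=o['tool_pos'];print('exp tip px',proj(p,T-[0,0,.0475]),'port px',proj(p,[.5722,-.0822,.07]))
hsv=cv2.cvtColor(im,cv2.COLOR_RGB2HSV);m=cv2.inRange(hsv,np.array((20,150,100)),np.array((35,255,255)))
n,l,s,c=cv2.connectedComponentsWithStats(m);print([(s[i].tolist(),c[i].round(1)) for i in range(1,n) if s[i,4]>40])
g=cv2.cvtColor(im,cv2.COLOR_RGB2GRAY)
for r in range(180,222,4):print(r,' '.join('%3d'%x for x in g[r,236:288:2]))
E
```

```text
clock: 14.98
tool_pos: [0.5714, -0.0849, 0.1256]
orientation: [179.8, -0.1, -103.0]
force: [-0.1, -0.2, 0.1]
opening: 0.0158
gripper_force: 30.0
(array([-0.0028, -0.0002,  0.0271]), array([ 0.15, -0.07,  0.03]))
exp tip px [260.56839688 199.23724109] port px [260.39928711 199.28659428]
[([245, 186, 31, 28, 319], array([259.7, 198.2])), ([295, 253, 5, 42, 132], array([296.9, 274.6]))]
180 109 109 108 109 109 109 109 108 108 107 108 107 107 108 108 107 106 107 106 106 106 105 106 107 107 107
184 109 109 108 109 108 108 107 108 107 107 107 108 110 108 107 106 105 106 105 104 104 105 105 106 106 106
188 107 107 107 107 108 108 108 114 136 155 159 158 162 157 156 156 141 117 106 105 105 104 104 105 106 106
192 105 106 105 106 105 112 146 159 153 107  66  52  50  59  79 109 146 161 149 113 104 105 105 104 105 107
196 106 107 106 105 110 149 162 131  59  50  47  56  70  72  65  63  72 123 155 150 110 104 104 104 104 105
200 106 105 105 105 121 156 152  88  50  52  70  94  90  80  70  64  51  71 143 154 125 104 104 104 104 105
204 106 105 105 104 110 149 156 118  59  51  76  94  90  80  69  63  51  67  88  99  84  98  86  95 103 100
208  77  98 103 104 103 114 147 157 147  99  88  90  81  72  70  98 109  89  84  67  60  60  59  61  61  60
212  60  61  72  93  87 100 101 113 137 155 105  68  69  69  73 133 141 116  83  59  59  58  59  60  58  58
216  59  59  60  60  60  60  60  60  60  62  65  66  68  68  66  60  58  58  58  57  57  57  58  58  58  58
220  58  58  59  60  59  59  55  39  37  36  37  37  36  36  36  36  35  35  44  57  57  58  58  57  58  57
```

```bash
python3 -m pendant '[[-1,[-0.0025,0,0.003],[0,0,0]],[-1,[-0.0025,0,0.01],[0,0,0]],[-1,[-0.0025,0,0.018],[0,0,0]],[-1,[-0.0025,0,0.025],[0,0,0]],[-1,[-0.0025,0,0.025],[0,0,0]],[-1,[-0.0025,0,0.025],[0,0,0]]]'
python3 - <<'E'
from h import *
print(toward([.5722,-.0822,.0865],-103))
o=sensors.get_obs();p=viewer.camera_params('wrist');im=viewer.snapshot('wrist')
print(proj(p,[.5722,-.0822,.07]))
hsv=cv2.cvtColor(im,cv2.COLOR_RGB2HSV);m=cv2.inRange(hsv,np.array((20,150,100)),np.array((35,255,255)))
n,l,s,c=cv2.connectedComponentsWithStats(m);print([(s[i].tolist(),c[i].round(1)) for i in range(1,n) if s[i,4]>40])
E
```

```text
clock: 15.53
tool_pos: [0.5728, -0.0813, 0.1009]
orientation: [179.9, -0.0, -102.9]
force: [0.8, 0.7, -0.2]
opening: 0.0159
gripper_force: 30.0
(array([0.001 , 0.0004, 0.0144]), array([ 0.08, -0.04,  0.11]))
[261.18560235 204.53257948]
[([244, 190, 35, 29, 358], array([260.3, 201.9])), ([295, 253, 5, 42, 130], array([296.9, 274.9]))]
```

```bash
python3 -m pendant '[[-1,[0.0005,0,0.004],[0,0,0]],[-1,[0.0005,0,0.007],[0,0,0]],[-1,[0.0005,0,0.01],[0,0,0]],[-1,[0.0005,0,0.012],[0,0,0]],[-1,[0.0005,0,0.013],[0,0,0]],[-1,[0.0005,0,0.013],[0,0,0]]]'
python3 -m pendant '[[-1,[0,0,0.001],[0,0,0]],[-1,[0,0,0.002],[0,0,0]],[-1,[0,0,0.002],[0,0,0]],[-1,[0,0,0.002],[0,0,0]]]'
```

```text
clock: 16.08
tool_pos: [0.5734, -0.0817, 0.0887]
orientation: [-180.0, -0.0, -102.9]
force: [-0.5, 1.8, 3.2]
opening: 0.0159
gripper_force: 30.0
clock: 16.42
tool_pos: [0.5733, -0.0817, 0.0868]
orientation: [-180.0, 0.0, -102.9]
force: [-0.8, -0.0, 4.2]
opening: 0.0164
gripper_force: 30.0
```

```bash
python3 -m pendant '[[-1,[0,0,0.001],[0,0,0]],[-1,[0,0,0.002],[0,0,0]],[-1,[0,0,0.002],[0,0,0]],[-1,[0,0,0.002],[0,0,0]]]'
python3 -m pendant '[[-1,[0,0,0.0005],[0,0,0]],[-1,[0,0,0.0005],[0,0,0]],[-1,[0,0,0.0005],[0,0,0]],[-1,[0,0,0.0005],[0,0,0]]]'
```

```text
clock: 16.75
tool_pos: [0.5735, -0.0818, 0.0862]
orientation: [-179.9, -0.0, -102.9]
force: [-5.1, 1.6, 15.2]
opening: 0.0161
gripper_force: 30.0
clock: 17.08
tool_pos: [0.5736, -0.0819, 0.0861]
orientation: [-179.9, -0.0, -102.9]
force: [-4.6, 2.9, 19.0]
opening: 0.0159
gripper_force: 30.0
```

```bash
python3 -c "
from plant import workorder
print(workorder.close_job())"
```

```text
the job is handed in; nothing more can be done
None
```

The plaque is centred on the pad and released, and I handed the job in with the gripped stylus holding the red button against its stop at about 19 N; the hand-in returned no verdict.

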